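Lock the ice chest with its pin

ROBOT

A 6-joint arm with a two-finger parallel gripper is mounted at the origin on the work surface. World frame = base frame: x ahead of the robot, y to its left, z up, the work surface at z = 0. Lengths are in m, angles in degrees, forces in N, time in s.
With the tool pointing down it reaches from about 0.25 to 0.725 m from the base axis. Payload 9.7 kg.
Tool frame: the origin (TCP) lies at the very end of the fingers, on their centre line; the grasp point (between the pads) lies grasp_offset behind it (grasp_offset is the distance from the TCP to the grasp point, in m); z points along the fingers, y is the line along which they close (so a half turn about z gives the same grasp; the last joint's range is limited). The gripper opens to 85 mm and grips with 20 to 120 N. Pads are 22 mm wide; open, the fingers measure 114 mm over their backs; the gripper's body (76 mm by 85 mm) begins 54 mm behind the grasp point. The pads swing forward as they close: fully open they stand 13 mm farther back than shut.
Start: joints at [73.568, 4.979, 10.078, 95.1, 0, 90], TCP at [0.156, 0.528, 0.231] pointing down, gripper open.
Joint ranges: [-179.16, 179.16], [-48.56, 103.87], [-65.8, 70.77], [-126.05, 130.52], [-82.76, 87.17], [-180, 180]. Speed limits (degrees/s): [127.2, 127.2, 147.25, 180, 180, 180].

INTERFACE

Orientations are given as [roll, pitch, yaw] about the fixed x, y, z axes, in that order (R = Rz(yaw) Ry(pitch) Rx(roll)).
In Python, from workcell import get_obs, camera, calibration, job_done, recognise, cut_out, mark_of, grasp_offset gives the robot as it stands.
- The arm moves only by the tool servo_tool, never from a script. Its argument "moves" is a list of rows, each a list of 3 entries, a list of its own where there are three numbers: the turn, a rotation vector about the tool's x, y, z in degrees, then the shift along the tool's x, y, z in m, then the opening in per cent of the stroke, from 0 (shut) to 100 (fully open). In form: [[[ax, ay, az], [x, y, z], claw], ...]. A call has 1 to 12 rows; each row shifts and turns the commanded pose from where the row before left it, along the tool's axes as they then stand; what a row does not reach is not made up. A row lasts 1/10 s, in which the tool goes at most 50 mm and 8.59 degrees, less where a joint would pass 70% of its speed; a pose out of reach is approached as far as the arm can. A call is refused whole if a number of a shift passes 0.05 or a number of a turn 8.59, either way. A call with a gripper value outside its range is refused whole. The fingers move at their own pace and stop on an object; "force" is the grip in N (left out, the last holds). Time passes only in rows, so rows that do not move let the fingers close. It gives the time, the measured TCP pose, the force, the opening and the grip force at its end, in the units of the state.
- get_obs(): the state, without advancing time (a new reading comes with each control period).
- camera(name): name is "scene" or "top" or "wrist"; returns (picture, depth): 400x640x3 uint8, red, green, blue; 400x640 float32, m along the optical axis (not along the pixel's ray), 0 where there is no reading.
- calibration(name): a dict with "camera_matrix" (3x3 intrinsics, pixels), "R" (3x3) and "t" (3): a world point X has camera coordinates R X + t. Camera axes: x right, y down, z forward; pixel columns grow to the right and rows downward; lengths in m; the calibration is good to about 2 mm. A picture is of the moment at which its call begins: read the wrist's pose just before it. calibration takes no time and is no camera call; for the wrist camera it gives the pose at the moment of the call.
- job_done(): hands the job in; it is judged then, once.
Trained networks look in the newest picture that a camera, given by its name, has taken for a name from the list of things; names that differ only in an ending like _2 or _b are one class to them, and where a whole thing is asked for, a point or a joint stands for the part that bears it (a point fixed in the world has none). Each returns a list of dicts, best first, with "score" (0 to 1); they miss things now and then, are a little off and sometimes report something else, mostly with a low value. They report only what shows in the picture. A call takes as long as a camera call. They do not tell look-alikes from the thing itself.
- recognise(name, camera): "xyz" ([x, y, z] in m, in the coordinates of the camera as it stood for that picture, good to about 4 mm: the middle of the surface that is visible of it).
- cut_out(name, camera): "mask" (400x640 bool, what is visible of it).
- mark_of(name, camera): "xyz" ([x, y, z] in m, in the coordinates of the camera as it stood for that picture, good to about 4 mm: a listed point, or the origin of a listed thing).
The state is a dict: "time": time; "q": joint angles; "qd": joint speeds; "joint_efforts": joint torques, N m; "ee_pos": TCP position; "tcp_rot": TCP orientation; "wrist_force": force on the tool from outside, world axes, zero at the start; "torque": the same for the moment, N m; "opening": finger opening in m; "grasp_force": force on a finger pad.
Only numpy, scipy, OpenCV 4.12 (cv2) and the standard library are available. Lean on these libraries where they do the work, as an engineer would, in place of code of your own. Each camera call takes 0.05 s, during which the arm holds its last target. There are 200 camera calls.

TASK

The drinks are loaded: shut the lid of the white ice chest, then lock it by pushing the loose steel T-headed pin sideways through the latch on its front (both slotted cheeks and the tongue between them) until the pin's head is fully home against the cheek, and let go. The hole in the tongue is somewhere along the slots and must be found by feel, so do not force the pin, and do not upset or push aside the tableware.

Things in the scene. Friction and masses are not known exactly. Their poses are not given: they have to be found in the camera images.
- chest: White ice chest, fixed, 240 (x) by 260 (y) mm, 120 mm high without its 14 mm lid. Origin: centre of its underside; z up, -x is its front (towards the robot). The latch stands out 78 mm from the middle of the front: two upright steel cheeks and, when the lid is shut, the lid's tongue between them.
- latch (a point): Middle of the latch, between the cheeks at the centre of their slots: 170 mm in front (-x) of the chest's origin (50 mm in front of its front wall), 105 mm above the table. Axes as the chest's. The pin goes in along y, from either side.
- cheek (a point): Centre of the slot at the outer face of the +y cheek, 24 mm from latch along y. The cheeks mirror each other: 10 mm thick (|y| = 14 to 24 mm), 88 to 122 mm above the table. Each has one slot right through it along y, 39 mm long (along x) and 18 mm high.
- tongue_face (a point): Fixed point on the chest, 12 mm from latch along y, in the plane of the shut tongue's +y face. The tongue (y = -12 to 12 mm, 40 mm wide in x) has a 17 mm round through hole along y at this height. It floats along x, held by 40 N of friction: its hole lies anywhere from -10 to 10 mm in x from here, felt only. A pin over about 2 mm off the hole stops at this face.
- hood (a point): Fixed point on the chest over latch, where the top of the hood lies when the lid is shut (134 mm above the table). The hood is a steel slab on the lid's front edge, 62 mm wide in y, 12 mm thick, that covers the latch and carries the tongue under it.
- lid (a joint): Opening of the lid in rad: 0 shut, on its stop; grows as its front edge rises. Starts at 0.25 to 0.6. A stiff hinge holds it where it is left; pushing it down takes a few newtons. Lid 14 mm thick, 244 mm deep; hinge line along the chest's y, 120 mm behind (+x) the chest's origin, 120 mm above the table, at the lid's underside.
- lid_push (a point): A fixed point on the chest, where the top of the lid lies when shut: 134 mm above the table, 170 mm in front of the hinge line, on the chest's middle line. Pressing straight down on the lid over this point shuts it.
- pin: Loose steel T-headed pin, about 150 g, lying flat on the table: round shank 14 mm in diameter, 80 mm long; head a cross bar 64 mm long (y), 14 mm high, 8 mm thick. Origin: on the shank's axis where it meets the head; x along the shank to the nose. Head's outer face at x = -8 mm. Lying, its axis is 7 mm up. Left or right of the chest, nose roughly to -y.
- pin_nose (a point): Centre of the pin's nose end (edge chamfered under 1 mm), 80 mm along x from the pin's origin.
- spoon: Loose serving spoon with a wooden handle, 190 mm long, lying on the table on the other side of the chest from the pin; leave it alone. Origin on the table under the middle of it.
- tumbler: Loose glass tumbler, 72 mm wide, 90 mm high, standing; leave it alone. Origin: centre of the underside.
- wine: Loose green wine bottle, 74 mm wide, 230 mm high, standing; leave it alone. Origin: centre of the underside.
- dip_bowl: Loose small white bowl, 84 mm wide, 35 mm high; leave it alone. Origin: centre of the underside.
- candle: Loose white candle in a tin, 60 mm wide, 60 mm high; leave it alone. Origin: centre of the underside.
- plate: Loose white dinner plate, 220 mm wide, 20 mm high; leave it alone. Origin: centre of the underside.
Things that resemble listed ones, but are neither listed nor needed, are in the scene too. What is shaped like the pin but red is not meant.

How it is judged (in metres and radians):
On the way:
1. the lid is shut (value of joint lid below 0.02 rad), for 0.2 s.
At the end, for the whole second after the job is handed in: The lid is shut (joint below 0.02 rad); the pin goes through both cheeks and the tongue from either side, its head within 3.5 mm of the cheek's outer face, its nose at least 45 mm beyond the latch's middle on the other side, within the slots; the pin is at rest (value of joint lid below 0.02 rad and z of pin in the frame of latch between -0.005 and 0.005 m and x of pin in the frame of latch between -0.014 and 0.014 m and z of pin_nose in the frame of latch between -0.007 and 0.007 m and x of pin_nose in the frame of latch between -0.016 and 0.016 m and ((y of pin in the frame of latch between 0.021 and 0.0275 m and y of pin_nose in the frame of latch below -0.045 m) or (y of pin in the frame of latch between -0.0275 and -0.021 m and y of pin_nose in the frame of latch above 0.045 m)) and linear speed of pin below 0.02 m/s); the robot touches nothing.
It fails at once if the pin is pressed against the chest, lid or latch with more than 60 N (contact force between pin and chest above 60 N).
It fails at once if a piece of tableware is pushed aside (more than 40 mm) or tipped over (distance of any of spoon, tumbler, wine, dip_bowl, candle, plate from where it was at the start of the episode above 0.04 m or angle between any of tumbler, wine, candle's own z axis and vertical above 0.5 rad).
It also fails if it takes over 72 s, if anything falls off the work surface, if the arm or the gripper's body presses on something with over 40 N, if the wrist force passes 120 N, or if a joint passes its speed limit or range.

## Working session

There is one attempt and no reset: what is moved stays moved. The work goes in short steps, Python scripts to look and compute and a tool call to move; the robot and the scene stay as the last step left them, time stands still between calls to the robot, and variables do not carry over. Pictures are saved under pics/ and viewed, at most 10 in all, crops included, and the job is handed in when it is done.

Besides the shell and the picture viewer there is one more tool, called after "Request:" as a command line: name --argument value ..., lists and objects as JSON in quotes. servo_tool: Moves the arm, as the interface text tells. Its arguments: {"type":"object","properties":{"moves":{"type":"array"},"force":{"type":"number"}},"required":["moves"]}

```bash
mkdir -p pics; ls; cat > h.py <<'E'
import numpy as np, cv2
from workcell import *
def w(name,p):
    c=calibration(name); return np.array(c["R"]).T@(np.array(p)-np.array(c["t"]))
def pix(name,X):
    c=calibration(name); p=np.array(c["camera_matrix"])@(np.array(c["R"])@np.array(X)+np.array(c["t"])); return p[:2]/p[2]
def back(name,u,v,d):
    c=calibration(name); return w(name,d*(np.linalg.inv(np.array(c["camera_matrix"]))@np.array([u,v,1.])))
E
python3 - <<'E'
from h import *
o=get_obs(); print(o,grasp_offset)
ims=[]
for n in("scene","top"):
    p,d=camera(n); ims.append(p); cv2.imwrite(f"pics/{n}0.png",p[:,:,::-1]); np.save(f"{n}_d.npy",d)
    for k in("pin","pin_nose","latch","cheek","tongue_face","hood","lid_push","chest","spoon","tumbler","wine","dip_bowl","candle","plate"):
        for r in mark_of(k,n)[:3]:
            X=w(n,r["xyz"]); print(n,k,round(r["score"],2),X.round(3),pix(n,X).round())
E
```

```text
pics
{'time': 0.0, 'q': array([7.35671165e+01, 5.01010675e+00, 1.00339552e+01, 9.50995028e+01,
       8.41018960e-04, 8.99998733e+01]), 'qd': array([ 0.10174537,  0.05383634, -0.02887196, -0.02133301, -0.03741184,
       -0.04403569]), 'joint_efforts': array([-1.76290338e-03, -5.20388389e+01,  4.64798677e+01,  1.61062146e-02,
        3.02878482e-05, -1.78556655e-05]), 'ee_pos': array([0.15552059, 0.52731093, 0.23058813]), 'tcp_rot': array([-1.79924346e+02, -8.41185501e-04,  1.63567242e+02]), 'wrist_force': array([0.03144037, 0.62586457, 0.11506493]), 'torque': array([-0.01796192, -0.02842449, -0.04269798]), 'grasp_force': 0.0, 'opening': 0.08560422596082971} 0.0187
scene pin 0.8 [ 0.506 -0.322  0.006] [293. 318.]
scene pin 0.7 [ 0.286 -0.339  0.009] [204. 322.]
scene pin 0.32 [ 0.654 -0.006  0.004] [347. 223.]
scene pin_nose 0.73 [ 0.276 -0.258  0.008] [206. 293.]
scene pin_nose 0.67 [ 0.432 -0.301  0.012] [264. 309.]
scene pin_nose 0.62 [0.738 0.313 0.003] [368. 155.]
scene latch 0.67 [ 0.483 -0.018  0.108] [289. 201.]
scene cheek 0.55 [0.481 0.009 0.108] [289. 194.]
scene tongue_fa
[... 814 characters left out ...]
]
top pin_nose 0.3 [ 0.344  0.13  -0.   ] [272. 256.]
top latch 0.57 [ 0.484 -0.013  0.108] [324. 206.]
top cheek 0.96 [0.481 0.008 0.107] [316. 207.]
top tongue_face 0.95 [0.48  0.    0.105] [319. 207.]
top hood 0.92 [ 0.481 -0.013  0.134] [324. 207.]
top chest 0.51 [ 0.481 -0.002  0.105] [320. 207.]
top chest 0.36 [ 0.738  0.309 -0.005] [215. 118.]
top spoon 0.79 [0.482 0.284 0.   ] [220. 206.]
top spoon 0.31 [0.683 0.417 0.002] [177. 136.]
top wine 0.78 [ 0.737  0.311 -0.001] [214. 118.]
top dip_bowl 0.76 [ 0.344  0.132 -0.001] [271. 256.]
top candle 0.85 [ 0.363 -0.158  0.   ] [373. 252.]
top candle 0.31 [ 0.48   0.288 -0.001] [218. 207.]
top plate 0.83 [ 0.64  -0.368  0.001] [447. 157.]
```

```bash
python3 - <<'E'
from h import *
a=cv2.imread("pics/scene0.png");b=cv2.imread("pics/top0.png")
cv2.imwrite("pics/v1.png",cv2.resize(a[100:400,150:550],(800,600),interpolation=cv2.INTER_CUBIC))
cv2.imwrite("pics/v2.png",cv2.resize(b[90:330,170:490],(800,600),interpolation=cv2.INTER_CUBIC))
E
```

```text
(no output)
```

View pics/v1.png

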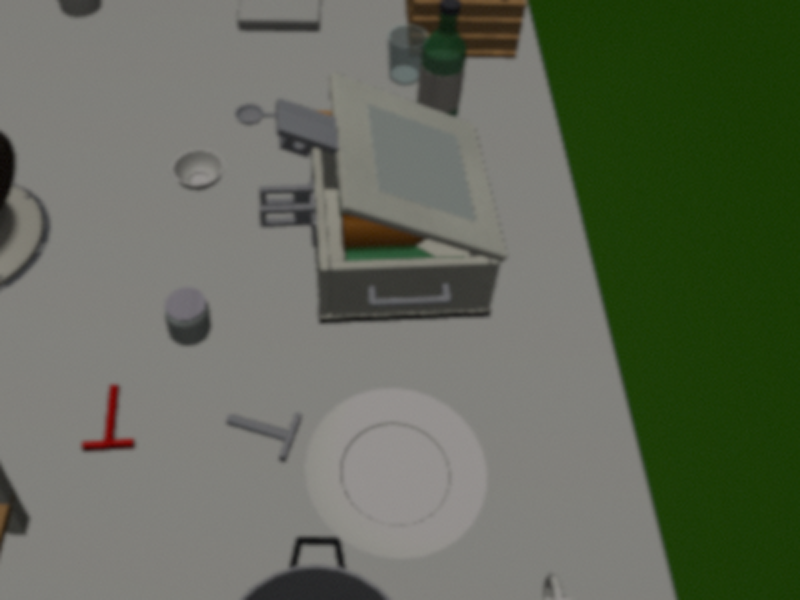

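View pics/v2.png

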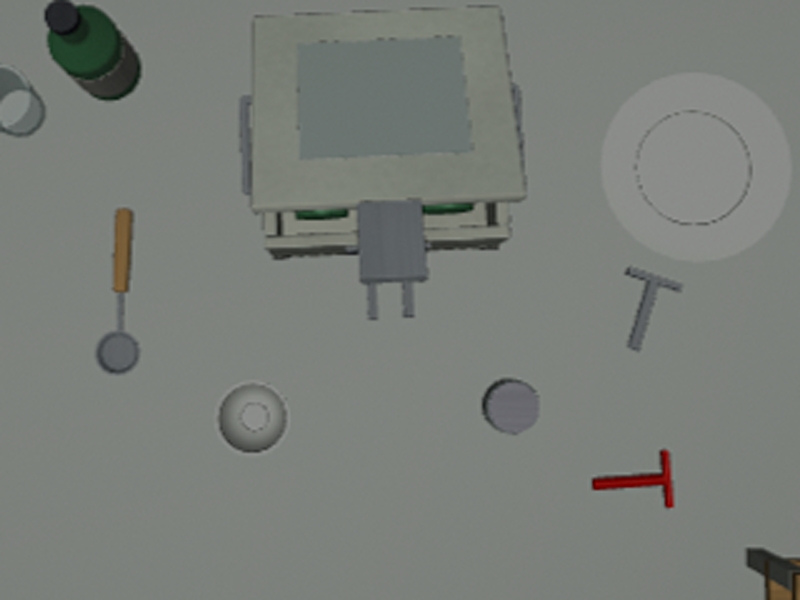

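Scene: the steel T-pin is at scene (293,318) / top (430,203), with its nose toward -x. The only look-alike is the red T at scene (204,322) / top (435,282). The enlarged top crop shows the grey T at (655,285) with its head beside the plate, so I choose that one. The lid is open and I will shut it first.

Request:
servo_tool --moves '[[[0,0,0],[-0.034,-0.023,-0.01],0],[[0,0,0],[-0.034,-0.023,-0.01],0],[[0,0,0],[-0.034,-0.023,-0.01],0],[[0,0,0],[-0.034,-0.023,-0.01],0],[[0,0,0],[-0.034,-0.023,-0.01],0],[[0,0,0],[-0.034,-0.023,-0.01],0],[[0,0,0],[-0.034,-0.023,-0.01],0],[[0,0,0],[-0.034,-0.023,-0.01],0],[[0,0,0],[-0.034,-0.023,-0.01],0],[[0,0,0],[-0.034,-0.023,-0.01],0],[[0,0,0],[-0.034,-0.023,-0.01],0],[[0,0,0],[-0.034,-0.023,-0.01],0]]' --force 40

```text
time: 2.7
ee_pos: [0.4696, 0.1458, 0.3519]
tcp_rot: [180.0, 0.0, 163.6]
wrist_force: [0.7, 0.1, 0.8]
opening: 0.0
grasp_force: 0.0
```

Request:
servo_tool --moves '[[[0,0,0],[-0.035,-0.023,0],0],[[0,0,0],[-0.035,-0.023,0],0],[[0,0,0],[-0.035,-0.023,0],0],[[0,0,0],[-0.035,-0.023,0],0],[[0,0,0],[-0.034,-0.022,0.02],0],[[0,0,0],[0,0,0.02],0],[[0,0,0],[0,0,0.02],0],[[0,0,0],[0,0,0.02],0],[[0,0,0],[0,0,0.02],0],[[0,0,0],[0,0,0.02],0],[[0,0,0],[0,0,0.02],0],[[0,0,0],[0,0,0.01],0]]'

```text
time: 3.9
ee_pos: [0.603, -0.0112, 0.1997]
tcp_rot: [-180.0, -0.1, 163.6]
wrist_force: [-0.1, -0.6, 1.8]
opening: -0.0001
grasp_force: 0.6
```

Request:
servo_tool --moves '[[[0,0,0],[0,0,0.008],0],[[0,0,0],[0,0,0.008],0],[[0,0,0],[0,0,0.008],0],[[0,0,0],[0,0,0.008],0],[[0,0,0],[0,0,0.008],0],[[0,0,0],[0,0,0.008],0],[[0,0,0],[0,0,0.005],0],[[0,0,0],[0,0,0.005],0],[[0,0,0],[0,0,0.005],0]]'

```text
time: 4.8
ee_pos: [0.6035, -0.0112, 0.138]
tcp_rot: [180.0, 0.0, 163.6]
wrist_force: [-0.1, 0.1, 0.8]
opening: 0.0002
grasp_force: 0.7
```

Request:
servo_tool --moves '[[[0,0,0],[0,0,0.002],0],[[0,0,0],[0,0,0.002],0],[[0,0,0],[0,0,0.002],0],[[0,0,0],[0,0,0.001],0],[[0,0,0],[0,0,0],0],[[0,0,0],[0,0,0],0]]'

```text
time: 5.4
ee_pos: [0.6036, -0.0112, 0.134]
tcp_rot: [180.0, 0.1, 163.6]
wrist_force: [-7.5, 0.2, 17.3]
opening: -0.0
grasp_force: 8.3
```

```bash
python3 - <<'E'
from h import *
o=get_obs();print(o["wrist_force"],o["ee_pos"])
p,d=camera("top"); cv2.imwrite("pics/top1.png",p[:,:,::-1]); p,d=camera("scene"); cv2.imwrite("pics/v3.png",cv2.resize(p[100:340,180:500,::-1],(800,600)))
E
```

```text
[-7.46316782  0.19832539 17.31321605] [ 0.60355052 -0.01115513  0.13400316]
```

View pics/v3.png

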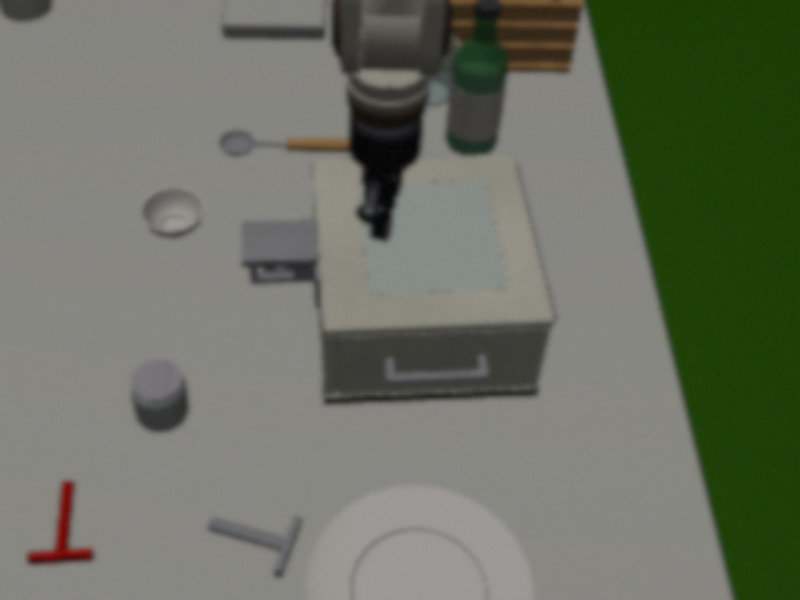

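The picture shows the lid flat and shut: hood at (280,240) over the latch, chest lid level, and the 17 N reaction means it is on its stop. Next I go over the pin.

Request:
servo_tool --moves '[[[0,0,0],[0,0,-0.035],0],[[0,0,0],[0,0,-0.035],0],[[0,0,0],[0,0,-0.035],0],[[0,0,0],[0.005,-0.04,-0.005],60],[[0,0,0],[0.005,-0.04,-0.005],60],[[0,0,0],[0.005,-0.04,0],60],[[0,0,0],[0.005,-0.04,0],60],[[0,0,0],[0.005,-0.04,0],60],[[0,0,0],[0.005,-0.04,0],60],[[0,0,0],[0.005,-0.04,0],60],[[0,0,0],[0.005,-0.04,0],60],[[0,0,0],[0,0,0],60]]'

```text
time: 6.7
ee_pos: [0.4729, -0.3104, 0.2462]
tcp_rot: [-179.9, 0.0, 163.3]
wrist_force: [-0.4, 0.9, -0.9]
opening: 0.0511
grasp_force: 0.0
```

```bash
cat >> h.py <<'E'
def line(name,k="pin"):
    "pin axis + head from mask deprojected onto z=plane"
    pass
E
python3 - <<'E'
from h import *
print(get_obs()["ee_pos"])
for n in("wrist","top","scene"):
    p,d=camera(n); cv2.imwrite(f"pics/{n}2.png",p[:,:,::-1])
    for k in("pin","pin_nose","latch","cheek","tongue_face","hood","chest","lid_push"):
        for r in mark_of(k,n)[:2]:
            X=w(n,r["xyz"]); print(n,k,round(r["score"],2),X.round(4),pix(n,X).round())
    for r in cut_out("pin",n)[:2]:
        m=r["mask"]; v,u=np.nonzero(m); 
        P=np.array([back(n,a,b,d[b,a]) for a,b in zip(u,v)]); P=P[d[v,u]>0]
        print(n,"mask",r["score"].__round__(2),len(P),np.median(P,0).round(4))
        np.save(f"pinmask_{n}_{round(u.mean())}.npy",m)
    np.save(f"{n}_d2.npy",d)
E
```

```text
[ 0.47286925 -0.31044025  0.24615822]
wrist pin 0.94 [ 0.5098 -0.3193  0.0088] [325. 190.]
wrist pin 0.62 [ 0.2952 -0.3324  0.0067] [256.  11.]
wrist pin_nose 0.81 [ 0.4322 -0.2979  0.0072] [323. 126.]
wrist hood 0.67 [ 0.6433 -0.3609  0.0045] [322. 282.]
wrist chest 0.93 [0.6574 0.0007 0.0017] [582. 225.]
wrist mask 0.73 463 [ 0.2958 -0.3308  0.0128]Traceback (most recent call last):
  File "<stdin>", line 10, in <module>
  File "h.py", line 8, in back
    c=calibration(name); return w(name,d*(np.linalg.inv(np.array(c["camera_matrix"]))@np.array([u,v,1.])))
                                ~^^^^^^^^^^^^^^^^^^^^^^^^^^^^^^^^^^^^^^^^^^^^^^^^^^^^^^^^^^^^^^^^^^^^^^^^^
  File "h.py", line 4, in w
    c=calibration(name); return np.array(c["R"]).T@(np.array(p)-np.array(c["t"]))
ValueError: time passes only in moves, steps and waits
```

View pics/wrist2.png

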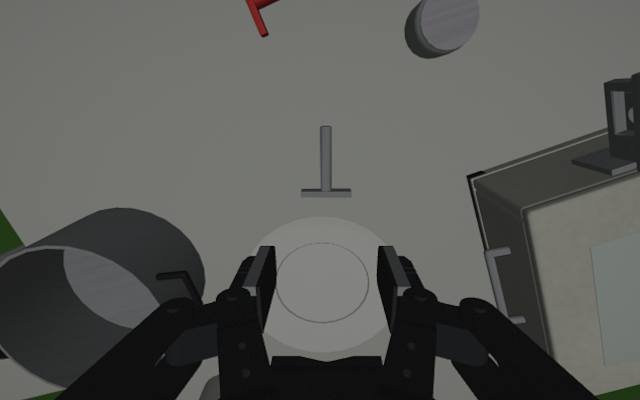

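The wrist picture shows the grey pin with its nose at (326,126) and head at (302–351,192). It is centred between the fingers and aligned with them. The red T is away at (260,15).

```bash
cat >> h.py <<'E'
def ray(name,u,v,z):
    c=calibration(name); R=np.array(c["R"]); K=np.array(c["camera_matrix"]); C=-R.T@np.array(c["t"])
    D=R.T@np.linalg.inv(K)@np.array([u,v,1.]); return C+D*(z-C[2])/D[2]
E
python3 - <<'E'
from h import *
o=get_obs(); print(o["ee_pos"],o["tcp_rot"])
im=cv2.imread("pics/wrist2.png",0).astype(int)
for v in(125,127,130,150,170,185,188,190,193,196,198): print(v,im[v,295:360:1][::3], )
d=np.load("wrist_d2.npy") if False else None
for u,v,z in((326,126,.012),(326,150,.014),(326.5,189,.014),(302,191,.012),(351,191,.012)): print(u,v,ray("wrist",u,v,z).round(4))
psi=np.radians(o["tcp_rot"][2])
A=ray("wrist",326.3,188,.014);B=ray("wrist",325.7,126,.012);a=(B-A)[:2];print("len",np.linalg.norm(a),"ang",np.degrees(np.arctan2(a[1],a[0])),A,B)
g=A[:2]+a/np.linalg.norm(a)*.013
dl=g-o["ee_pos"][:2]
print("grip",g,"tool shift",dl@[np.cos(psi),np.sin(psi)],dl@[np.sin(psi),-np.cos(psi)])
E
```

```text
[ 0.4749424  -0.30617192  0.24635002] [-1.79999408e+02  6.11649874e-03  1.63633948e+02]
125 [116 116 116 116 116 115 116 116 116 104 102 103 115 116 116 116 115 116
 116 116 116 116]
127 [115 116 116 116 116 117 116 116 108  82  93  91  86 116 116 116 116 116
 116 117 116 116]
130 [115 116 117 115 116 115 116 116 107  84  91  90  83 116 116 116 116 116
 116 116 116 116]
150 [116 116 116 116 116 116 116 116 110  86  94  90  82 116 116 116 116 116
 117 115 116 116]
170 [116 117 117 116 116 117 116 116 113  85  94  90  80 116 117 116 116 116
 116 116 116 116]
185 [117 116 117 116 117 117 116 116 116  86  94  90  81 116 116 117 116 117
 117 116 116 116]
188 [117 117 111 104 104 101 101  96  97  86  94  90  67  88  88  88  89  88
  87 117 116 116]
190 [117 116  79  45  45  45  46  46  45  79  90  84  47  46  47  46  47  47
  46 118 117 117]
193 [116 117  94  93  94  93  93  94  94  94  93  93  93  94  93  93  93  93
  93 118 117 117]
196 [116 116  94  94  95  94  94  94  93  93  92  92  92  92  93  92  93  92
  91 118 116 117]
198 [116 117 117 118 117 117 117 117 117 117 118 118 118 118 118 118 118 117
 117 117 116 117]
326 126 [ 0.4334 -0.2938  0.012 ]
326 150 [ 0.4605 -0.3018  0.014 ]
326.5 189 [ 0.5079 -0.315   0.014 ]
302 191 [ 0.5023 -0.3457  0.012 ]
351 191 [ 0.5197 -0.2862  0.012 ]
len 0.07607912673921285 ang 164.21591449543624 [ 0.50652706 -0.31487361  0.014     ] [ 0.4333166 -0.2941791  0.012    ]
grip [ 0.49401724 -0.31133744] tool shift -0.01975745556245919 0.0004185599683882492
```

```bash
python3 - <<'E'
from h import *
o=get_obs(); print(o["ee_pos"],o["tcp_rot"])
p,d=camera("wrist"); im=p.mean(2).astype(int)
for v in(120,150,180):
    x=np.nonzero(im[v,290:365]<105)[0]; print(v,x.min()+290 if len(x) else 0,x.max()+290 if len(x) else 0)
c=np.nonzero(im[100:210,326]<105)[0]+100; print("col",c.min(),c.max())
hr=[v for v in range(150,215) if (im[v,290:365]<105).sum()>40]; print("head rows",hr[0],hr[-1]); h=np.nonzero(im[hr[-2],280:370]<105)[0]+280;print(h.min(),h.max())
for k in("pin","pin_nose"):
    for r in mark_of(k,"wrist")[:1]: print(k,r["score"],w("wrist",r["xyz"]).round(4))
x=[np.nonzero(im[v,290:365]<105)[0].mean()+290 for v in(c.min()+8,hr[0]-6)]
B=ray("wrist",x[0],c.min(),.011);A=ray("wrist",x[1],hr[0],.013);a=(B-A)[:2];L=np.linalg.norm(a)
print("nose",B,"root",A,"len",L,"ang",np.degrees(np.arctan2(a[1],a[0])))
psi=np.radians(o["tcp_rot"][2]); g=A[:2]+a/L*.012; dl=g-o["ee_pos"][:2]
print("grip",g,"tool shift",dl@[np.cos(psi),np.sin(psi)],dl@[np.sin(psi),-np.cos(psi)], get_obs()["ee_pos"])
E
```

```text
[ 0.4749424  -0.30617192  0.24635002] [-1.79999408e+02  6.11649874e-03  1.63633948e+02]
120 0 0
150 316 327
180 316 327
col 125 195
head rows 188 195
297 347
pin 0.9 [ 0.2892 -0.3347  0.008 ]
pin_nose 0.72 [ 0.4317 -0.3022  0.007 ]
nose [ 0.43050964 -0.29954705  0.011     ] root [ 0.50487999 -0.32111747  0.013     ] len 0.0774353473230885 ang 163.8256993345031
grip [ 0.49335497 -0.31777474] tool shift -0.020935877343368874 -0.005944522470471749 [ 0.47476023 -0.30652935  0.24632901]
```

Request:
servo_tool --moves '[[[0,0,0],[-0.01,-0.003,0.03],50],[[0,0,0],[-0.009,-0.003,0.04],50],[[0,0,0],[0,0,0.04],50],[[0,0,0],[0,0,0.04],50],[[0,0,0],[0,0,0.04],50],[[0,0,0],[0,0,0.03],50],[[0,0,0],[0,0,0.014],50],[[0,0,0],[0,0,0.006],50],[[0,0,0],[0,0,0],50],[[0,0,0],[0,0,0],50],[[0,0,0],[0,0,0],50]]'

```text
time: 8.45
ee_pos: [0.492, -0.3185, 0.008]
tcp_rot: [-180.0, 0.1, 163.6]
wrist_force: [-0.7, 0.3, -1.0]
opening: 0.0431
grasp_force: 0.0
```

Request:
servo_tool --moves '[[[0,0,0],[0,0,0],0],[[0,0,0],[0,0,0],0],[[0,0,0],[0,0,0],0],[[0,0,0],[0,0,0],0],[[0,0,0],[0,0,0],0],[[0,0,0],[0,0,0],0],[[0,0,0],[0,0,0],0],[[0,0,0],[0,0,0],0]]' --force 60

```text
time: 9.25
ee_pos: [0.4915, -0.3182, 0.0073]
tcp_rot: [-180.0, 0.1, 163.6]
wrist_force: [-0.2, -0.0, 5.4]
opening: 0.0098
grasp_force: 58.7
```

The opening is 9.8 mm, so the tips sit too high on the shank. I will regrip lower.

Request:
servo_tool --moves '[[[0,0,0],[0,0,0],30],[[0,0,0],[0,0,0],30],[[0,0,0],[0,0,0.003],30],[[0,0,0],[0,0,0.0025],30],[[0,0,0],[0,0,0],30],[[0,0,0],[0,0,0],0],[[0,0,0],[0,0,0],0],[[0,0,0],[0,0,0],0],[[0,0,0],[0,0,0],0],[[0,0,0],[0,0,0],0],[[0,0,0],[0,0,0],0]]' --force 60

```text
time: 10.35
ee_pos: [0.4911, -0.3179, 0.0008]
tcp_rot: [180.0, -0.0, 163.6]
wrist_force: [-0.7, 0.5, -0.0]
opening: 0.0108
grasp_force: 58.6
```

Request:
servo_tool --moves '[[[0,0,0],[0,0,-0.01],0],[[0,0,0],[0,0,-0.02],0],[[0,0,0],[0,0,-0.03],0],[[0,0,0],[0,0,-0.03],0],[[0,0,0],[0,0,-0.03],0],[[0,0,0],[0,0,-0.03],0],[[0,0,0],[0,0,0],0],[[0,0,0],[0,0,0],0],[[0,0,0],[0,0,0],0]]'

```text
time: 11.25
ee_pos: [0.4907, -0.3177, 0.1498]
tcp_rot: [180.0, -0.1, 163.6]
wrist_force: [-0.5, -0.0, -1.0]
opening: 0.0107
grasp_force: 58.6
```

```bash
python3 - <<'E'
from h import *
o=get_obs(); print(o["ee_pos"],o["tcp_rot"],o["opening"],o["wrist_force"])
ims={}
for n in("wrist","top","scene"):
    p,d=camera(n); cv2.imwrite(f"pics/{n}3.png",p[:,:,::-1]); np.save(f"{n}_d3.npy",d); ims[n]=p
    for k in("pin","pin_nose","latch","cheek","tongue_face","hood","chest","lid_push"):
        for r in mark_of(k,n)[:1]:
            X=w(n,r["xyz"]); print(n,k,round(r["score"],2),X.round(4),pix(n,X).round())
a=cv2.resize(ims["wrist"][60:260,160:480,::-1],(640,400))
def crop(n,X,s=40,k=5):
    u,v=pix(n,X).astype(int); return cv2.resize(ims[n][v-s//2:v+s//2,u-s:u+s,::-1],(400,200),interpolation=cv2.INTER_CUBIC)
b=np.hstack([crop("scene",[.48,-.31,.16],56),crop("top",[.5,-.015,.13],80)])
cv2.imwrite("pics/v5.png",np.vstack([cv2.resize(a,(800,400)) if 0 else cv2.copyMakeBorder(a,0,0,80,80,0),b]))
E
```

```text
[ 0.4907059  -0.31768984  0.14977299] [ 1.79976017e+02 -8.48584504e-02  1.63566088e+02] 0.010731383077985457 [-0.48007339 -0.04764019 -0.98422791]
wrist pin 0.92 [ 0.5075 -0.3238  0.1545] [323. 294.]
wrist pin_nose 0.58 [ 0.431  -0.3058  0.1546] [312. 142.]
wrist hood 0.46 [ 0.4319 -0.3049  0.1595] [315. 144.]
top pin 0.65 [ 0.5053 -0.3185  0.1518] [444. 200.]
top pin_nose 0.54 [ 0.4306 -0.2973  0.1519] [436. 229.]
top latch 0.72 [ 0.4842 -0.0156  0.1089] [325. 206.]
top cheek 0.75 [0.4799 0.0089 0.1079] [316. 207.]
top tongue_face 0.68 [ 0.4823 -0.0027  0.1051] [320. 207.]
top hood 0.94 [ 0.4839 -0.0133  0.1381] [324. 205.]
top chest 0.95 [ 6.482e-01 -4.900e-03 -6.000e-04] [322. 151.]
top lid_push 0.61 [ 0.603  -0.0059  0.1308] [323. 160.]
scene pin 0.61 [ 0.2871 -0.3354  0.0078] [205. 321.]
scene pin_nose 0.8 [ 0.2742 -0.258   0.007 ] [206. 294.]
scene chest 0.97 [ 0.6537 -0.0052  0.0017] [347. 224.]
scene lid_push 0.89 [ 0.6036 -0.0102  0.1308] [332. 195.]
```

View pics/v5.png

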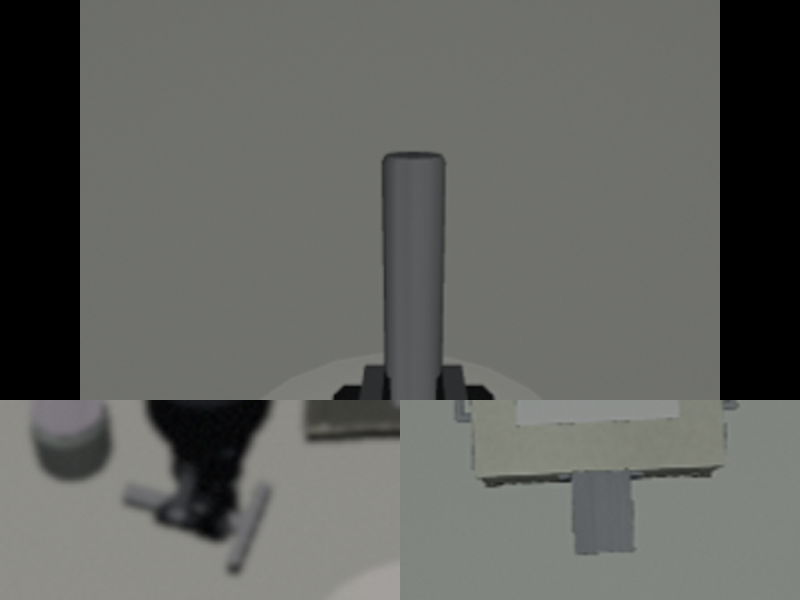

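The pin is held level, nose at crop (413,155), with its head clear behind the pads. The hood is visible in the top crop at (603,510). Now I fit the chest pose from depth.

```bash
python3 - <<'E'
from h import *
for n in("top","scene"):
    d=np.load(f"{n}_d3.npy"); c=calibration(n); R=np.array(c["R"]);K=np.linalg.inv(np.array(c["camera_matrix"]));t=np.array(c["t"])
    v,u=np.mgrid[:400,:640]; P=(np.stack([u,v,np.ones_like(u)],-1)@K.T)*d[...,None]; P=(P-t)@R
    m=(abs(P[...,2]-.134)<.006)&(d>0)&(P[...,0]>.42)&(P[...,0]<.82)&(abs(P[...,1]+.01)<.17)
    m=cv2.morphologyEx(m.astype(np.uint8),cv2.MORPH_OPEN,np.ones((3,3))) if n=="top" else m.astype(np.uint8)
    Q=P[m>0]; print(n,len(Q),Q[:,2].mean())
    X=Q[Q[:,0]>.54] ; r=cv2.minAreaRect(X[:,:2].astype(np.float32)); print("lid",r)
    H=Q[(Q[:,0]<.515)]; r2=cv2.minAreaRect(H[:,:2].astype(np.float32)); print("hood",len(H),r2)
    # lid side edges and front
    xs=np.arange(.56,.74,.01); lo=[];hi=[]
    for x in xs:
        s=Q[abs(Q[:,0]-x)<.005][:,1]; lo.append(np.percentile(s,.5)); hi.append(np.percentile(s,99.5))
    print("yaw sides",[np.degrees(np.arctan(np.polyfit(xs,e,1)[0])).round(2) for e in(lo,hi)],"mid at x=.6",np.polyval(np.polyfit(xs,(np.array(lo)+hi)/2,1),.6),"w",np.mean(np.array(hi)-lo))
    ys=[y for y in np.arange(-.12,.11,.01) if abs(y+.013)>.045]; fr=[]
    for y in ys:
        s=Q[abs(Q[:,1]-y)<.005][:,0]; fr.append(np.percentile(s,.5))
    f=np.polyfit(ys,fr,1); print("front yaw",np.degrees(-np.arctan(f[0])).round(2),"front x at y=-.012",np.polyval(f,-.012))
E
```

```text
top 9738 0.13381690753951633
lid ((0.6545880436897278, -0.005507901310920715), (0.24508477747440338, 0.26404625177383423), 3.857468843460083)
hood 610 ((0.48166680335998535, -0.01751627027988434), (0.06509047746658325, 0.06242922693490982), 1.4395086765289307)
yaw sides [np.float64(4.64), np.float64(4.4)] mid at x=.6 -0.009437475382471264 w 0.26041736421657447
front yaw 3.99 front x at y=-.012 0.5331616380537892
scene 5728 0.13412605826040472
lid ((0.6541213393211365, -0.007263436913490295), (0.24446654319763184, 0.26867589354515076), 4.184971809387207)
hood 0 ((0.0, 0.0), (0.0, 0.0), 0.0)
yaw sides [np.float64(4.21), np.float64(4.56)] mid at x=.6 -0.01385685586011507 w 0.260371629059515
front yaw -0.65 front x at y=-.012 0.5407963432759307
```

Request:
servo_tool --moves '[[[0,0,7.72],[0,0,0],0],[[0,0,7.72],[0,0,0],0],[[0,0,7.72],[0,0,0],0],[[0,0,7.72],[0,0,0],0],[[0,0,7.72],[0,0,0],0],[[0,0,7.72],[0,0,0],0],[[0,0,7.72],[0,0,0],0],[[0,0,7.72],[0,0,0],0],[[0,0,7.74],[0,0,0],0],[[0,0,0],[0.02,0.004,0.01],0],[[0,0,0],[0.03,0.004,0.01],0],[[0,0,0],[0.03,0.004,0.01],0]]'

```text
time: 13.8
ee_pos: [0.4973, -0.2366, 0.1203]
tcp_rot: [180.0, -0.0, 94.0]
wrist_force: [0.7, 0.6, -2.2]
opening: 0.0106
grasp_force: 58.7
```

Request:
servo_tool --moves '[[[0,0,0],[0.03,0.003,0.01],0],[[0,0,0],[0.03,0,0.01],0],[[0,0,0],[0.02,0,0.001],0],[[0,0,0],[0.01,0,0],0],[[0,0,0],[0,0,0],0],[[0,0,0],[0,0,0],0],[[0,0,0],[0,0,0],0],[[0,0,0],[0,0,0],0]]'

```text
time: 14.6
ee_pos: [0.4941, -0.1481, 0.0998]
tcp_rot: [180.0, 0.0, 94.0]
wrist_force: [1.0, -0.7, -1.6]
opening: 0.0109
grasp_force: 58.7
```

```bash
python3 - <<'E'
from h import *
o=get_obs(); print(o["ee_pos"],o["tcp_rot"],o["opening"],o["wrist_force"])
p,d=camera("wrist"); cv2.imwrite("pics/wrist4.png",p[:,:,::-1]); np.save("wrist_d4.npy",d)
for k in("pin","pin_nose","latch","cheek","hood","tongue_face"):
    for r in mark_of(k,"wrist")[:1]:
        X=w("wrist",r["xyz"]); print(k,round(r["score"],2),X.round(4),pix("wrist",X).round())
q,d=camera("scene"); q=q[170:270,230:390,::-1]; cv2.imwrite("pics/v6.png",cv2.resize(q,(800,500),interpolation=cv2.INTER_CUBIC))
E
```

```text
[ 0.49407825 -0.14811149  0.09981049] [1.79999175e+02 6.00319390e-03 9.40039392e+01] 0.010852147341165859 [ 0.98514211 -0.66855754 -1.57998985]
pin 0.94 [ 0.4959 -0.1654  0.1068] [327. 297.]
pin_nose 0.88 [ 0.2793 -0.2591  0.0067] [ 78. 301.]
```

View pics/wrist4.png

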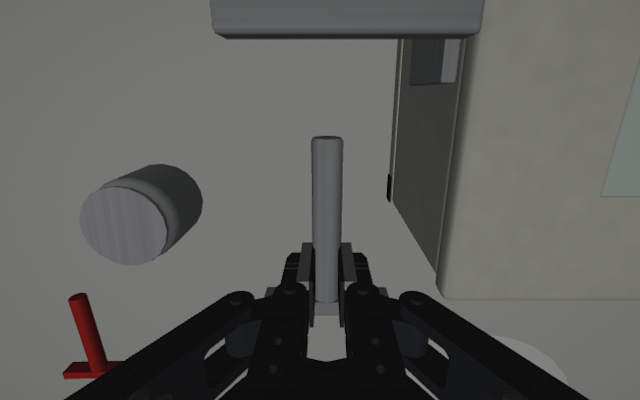

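View pics/v6.png

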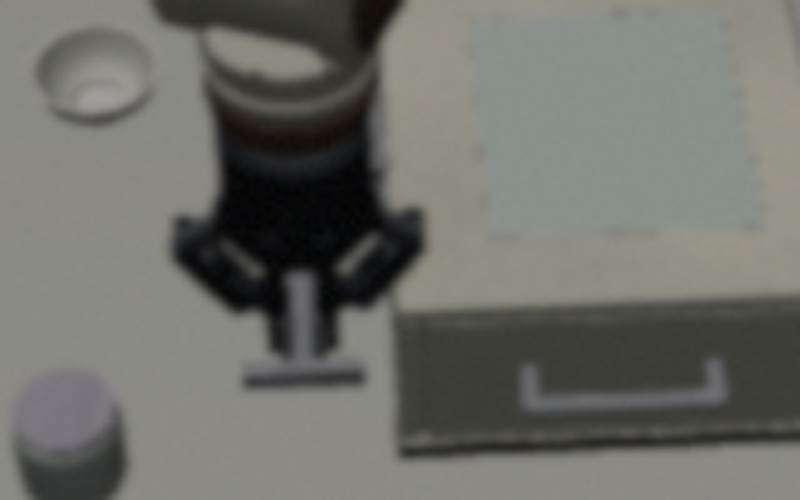

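```bash
python3 - <<'E'
from h import *
o=get_obs(); T=o["ee_pos"]
im=cv2.imread("pics/wrist4.png",0).astype(int)
print([ (v,im[v,425:490:3].tolist()) for v in(60,150,250)])
print("hood col",im[15:45,300].tolist()); print("row15",im[15,200:225].tolist())
d=np.load("wrist_d4.npy"); 
for u,v in((250,10),(300,10),(300,20),(300,33),(450,10),(327,150),(327,200),(550,150)): print(u,v,back("wrist",u,v,d[v,u]).round(4))
for u,v in((470,60),(456,150),(443,250)): print("lid edge",ray("wrist",u,v,.134).round(4))
print("hood c",ray("wrist",212,22,.134).round(4),ray("wrist",217,37,.122).round(4))
a=np.load("wrist_d4.npy")
for v in(145,180,220): 
    r=a[v,305:350]; print(v,np.nonzero((r<r[22]+.012)&(r>0))[0][[0,-1]]+305, back("wrist",327,v,a[v,327]).round(4))
E
```

```text
[(60, [44, 45, 44, 45, 44, 44, 80, 91, 91, 93, 93, 51, 67, 48, 60, 66, 83, 103, 113, 115, 116, 118]), (150, [58, 58, 58, 57, 56, 56, 56, 57, 60, 54, 58, 67, 87, 109, 117, 119, 120, 121, 119, 118, 118, 118]), (250, [58, 58, 58, 57, 69, 49, 62, 78, 103, 117, 118, 119, 120, 120, 120, 119, 118, 118, 118, 118, 119, 118])]
hood col [94, 94, 93, 93, 93, 93, 94, 94, 94, 96, 97, 97, 94, 89, 85, 83, 81, 75, 59, 45, 36, 36, 33, 50, 93, 118, 116, 116, 116, 116]
row15 [114, 114, 115, 114, 114, 114, 114, 114, 114, 116, 106, 83, 93, 92, 92, 93, 93, 93, 94, 94, 94, 93, 93, 94, 93]
250 10 [ 0.4638 -0.0438  0.1335]
300 10 [ 0.479  -0.0427  0.1333]
300 20 [ 0.4791 -0.0454  0.1334]
300 33 [ 0.4791 -0.0487  0.1315]
450 10 [ 0.5245 -0.0395  0.1337]
327 150 [ 0.4906 -0.0889  0.1106]
327 200 [ 0.4922 -0.1108  0.1117]
550 150 [ 0.5681 -0.0794  0.133 ]
lid edge [ 0.5335 -0.0529  0.134 ]
lid edge [ 0.5349 -0.0816  0.134 ]
lid edge [ 0.5377 -0.1202  0.134 ]
hood c [ 0.4523 -0.048   0.134 ] [ 0.4497 -0.0505  0.122 ]
145 [312 342] [ 0.4905 -0.0867  0.1113]
180 [312 342] [ 0.4916 -0.1018  0.1112]
220 [312 341] [ 0.4929 -0.1203  0.1118]
```

The wrist picture shows the pin nose at (327,137) aimed squarely at the latch, under the hood edge (row 37, cols 212–483). The scene crop shows the head level at (303,373). I will advance until nearly at the cheek, then go by feel.

Request:
servo_tool --moves '[[[0,0,0],[0.015,-0.001,0],0],[[0,0,0],[0.015,0,0],0],[[0,0,0],[0.008,0,0],0],[[0,0,0],[0.002,0,0],0],[[0,0,0],[0.002,0,0],0],[[0,0,0],[0.002,0,0],0],[[0,0,0],[0.002,0,0],0],[[0,0,0],[0,0,0],0],[[0,0,0],[0,0,0],0]]'

```text
time: 15.9
ee_pos: [0.4898, -0.1016, 0.0998]
tcp_rot: [-180.0, -0.0, 94.1]
wrist_force: [-0.3, 0.5, -0.9]
opening: 0.0112
grasp_force: 58.7
```

Request:
servo_tool --moves '[[[0,0,0],[0.002,0,0],0],[[0,0,0],[0.002,0,0],0],[[0,0,0],[0,0,0],0],[[0,0,0],[0,0,0],0]]'

```text
time: 16.3
ee_pos: [0.4895, -0.0974, 0.0998]
tcp_rot: [180.0, 0.0, 94.1]
wrist_force: [0.7, 0.0, -1.7]
opening: 0.0107
grasp_force: 58.7
```

Request:
servo_tool --moves '[[[0,0,0],[0.002,0,0],0],[[0,0,0],[0.002,0,0],0],[[0,0,0],[0.002,0,0],0],[[0,0,0],[0,0,0],0],[[0,0,0],[0,0,0],0]]'

```text
time: 16.8
ee_pos: [0.4893, -0.0931, 0.1]
tcp_rot: [180.0, 0.2, 94.0]
wrist_force: [0.6, -10.1, -1.2]
opening: 0.0108
grasp_force: 58.6
```

Request:
servo_tool --moves '[[[0,0,0],[0,0.001,0],0],[[0,0,0],[0,0.001,0],0],[[0,0,0],[0,0.001,0],0],[[0,0,0],[0,0.001,0],0],[[0,0,0],[0,0,0],0]]'

```text
time: 17.3
ee_pos: [0.4927, -0.0927, 0.0997]
tcp_rot: [-179.9, 0.2, 94.0]
wrist_force: [-1.7, -9.7, -0.9]
opening: 0.0107
grasp_force: 59.0
```

Request:
servo_tool --moves '[[[0,0,0],[0,0.001,0],0],[[0,0,0],[0,0.001,0],0],[[0,0,0],[0,0.001,0],0],[[0,0,0],[0,0,0],0]]'

```text
time: 17.7
ee_pos: [0.4962, -0.0908, 0.0998]
tcp_rot: [180.0, -0.0, 94.1]
wrist_force: [0.5, 0.0, -1.2]
opening: 0.011
grasp_force: 58.7
```

Request:
servo_tool --moves '[[[0,0,0],[0.002,0,0],0],[[0,0,0],[0.002,0,0],0],[[0,0,0],[0,0,0],0],[[0,0,0],[0,0,0],0]]'

```text
time: 18.1
ee_pos: [0.4958, -0.0868, 0.0998]
tcp_rot: [180.0, -0.0, 94.1]
wrist_force: [0.7, -0.1, -0.9]
opening: 0.0108
grasp_force: 58.7
```

Request:
servo_tool --moves '[[[0,0,0],[0.003,0,0],0],[[0,0,0],[0.003,0,0],0],[[0,0,0],[0.003,0,0],0],[[0,0,0],[0.003,0,0],0],[[0,0,0],[0,0,0],0],[[0,0,0],[0,0,0],0]]'

```text
time: 18.7
ee_pos: [0.4949, -0.0749, 0.0998]
tcp_rot: [180.0, 0.0, 94.1]
wrist_force: [0.4, 0.6, -0.7]
opening: 0.0106
grasp_force: 58.7
```

Request:
servo_tool --moves '[[[0,0,0],[0.002,0,0],0],[[0,0,0],[0.002,0,0],0],[[0,0,0],[0.002,0,0],0],[[0,0,0],[0.002,0,0],0],[[0,0,0],[0,0,0],0],[[0,0,0],[0,0,0],0]]'

```text
time: 19.3
ee_pos: [0.4944, -0.067, 0.0998]
tcp_rot: [180.0, 0.0, 94.1]
wrist_force: [-0.4, -0.6, -0.7]
opening: 0.0111
grasp_force: 58.7
```

Request:
servo_tool --moves '[[[0,0,0],[0.002,0,0],0],[[0,0,0],[0.002,0,0],0],[[0,0,0],[0.001,0,0],0],[[0,0,0],[0,0,0],0],[[0,0,0],[0,0,0],0]]'

```text
time: 19.8
ee_pos: [0.494, -0.062, 0.0998]
tcp_rot: [180.0, 0.0, 94.1]
wrist_force: [0.2, -0.6, -1.3]
opening: 0.0111
grasp_force: 58.7
```

Request:
servo_tool --moves '[[[0,0,0],[0,0,0],30],[[0,0,0],[0,0,0],30],[[0,0,0],[0,0,0],30],[[0,0,0],[0,0,0],30],[[0,0,0],[0,0,-0.01],30],[[0,0,0],[0,0,-0.015],30],[[0,0,0],[0,0,-0.015],30],[[0,0,0],[-0.02,0,-0.005],30],[[0,0,0],[-0.03,0,0],30],[[0,0,0],[-0.01,0,0],0],[[0,0,0],[0,0,0],0],[[0,0,0],[0,0,0],0]]'

```text
time: 21.0
ee_pos: [0.4982, -0.1216, 0.1452]
tcp_rot: [180.0, -0.0, 94.0]
wrist_force: [0.1, -1.0, 1.1]
opening: -0.0006
grasp_force: 0.0
```

```bash
python3 - <<'E'
from h import *
o=get_obs(); print(o["ee_pos"],o["tcp_rot"],o["opening"])
p,d=camera("wrist"); q,d2=camera("scene"); np.save("wrist_d7.npy",d)
for k in("pin","pin_nose"):
    for r in mark_of(k,"wrist")[:2]: print(k,r["score"],w("wrist",r["xyz"]).round(4))
cv2.imwrite("pics/v7.png",np.vstack([cv2.resize(p[:,:,::-1],(560,350)),cv2.resize(q[180:251,230:390,::-1],(560,249),interpolation=cv2.INTER_CUBIC)]))
E
```

```text
[ 0.49824395 -0.1215775   0.14518781] [ 1.79990434e+02 -1.63310546e-02  9.40374682e+01] -0.0005809264875061866
pin 0.89 [ 0.2901 -0.3351  0.0051]
pin 0.6 [ 0.4969 -0.0804  0.1006]
```

View pics/v7.png

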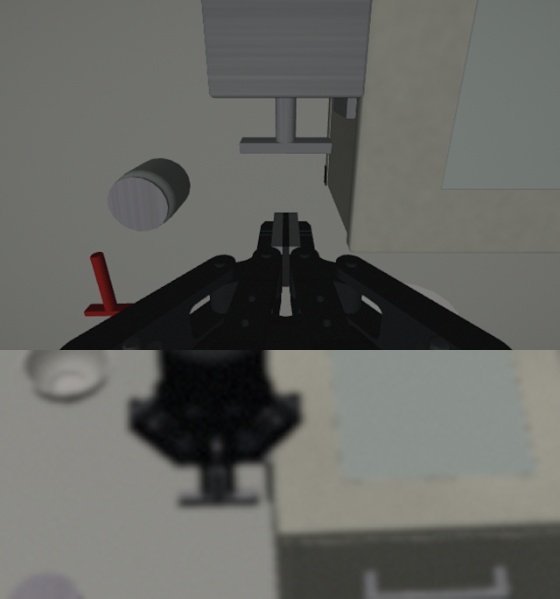

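The wrist picture shows the pin hanging in the latch, shank at (286,120), head at (240–331,146), and the closed fingers right behind it. Lower, then push.

Request:
servo_tool --moves '[[[0,0,0],[0,0,0.02],0],[[0,0,0],[0,0,0.02],0],[[0,0,0],[0,0,0.01],0],[[0,0,0],[0.008,0,0],0],[[0,0,0],[0.008,0,0],0],[[0,0,0],[0.004,0,0],0],[[0,0,0],[0.003,0,0],0],[[0,0,0],[0.003,0,0],0],[[0,0,0],[0.003,0,0],0],[[0,0,0],[0,0,0],0]]'

```text
time: 22.2
ee_pos: [0.4967, -0.0932, 0.0956]
tcp_rot: [179.9, 0.1, 94.1]
wrist_force: [0.5, -1.6, 1.4]
opening: -0.0001
grasp_force: 1.2
```

Request:
servo_tool --moves '[[[0,0,0],[0.003,0,0],0],[[0,0,0],[0.003,0,0],0],[[0,0,0],[0,0,0],0]]'

```text
time: 22.5
ee_pos: [0.4959, -0.0869, 0.0952]
tcp_rot: [180.0, -0.0, 94.1]
wrist_force: [0.1, 0.2, 0.7]
opening: 0.0001
grasp_force: 0.3
```

Request:
servo_tool --moves '[[[0,0,0],[0.0025,0,0],0],[[0,0,0],[0.0025,0,0],0],[[0,0,0],[0.0025,0,0],0],[[0,0,0],[0.0025,0,0],0],[[0,0,0],[0,0,0],0]]'

```text
time: 23.0
ee_pos: [0.4948, -0.0764, 0.0945]
tcp_rot: [-180.0, -0.1, 94.1]
wrist_force: [0.1, -0.1, 0.3]
opening: 0.0
grasp_force: 0.0
```

Request:
servo_tool --moves '[[[0,0,0],[0.0025,0,0],0],[[0,0,0],[0.0025,0,0],0],[[0,0,0],[0.0025,0,0],0],[[0,0,0],[0,0,0],0]]'

```text
time: 23.4
ee_pos: [0.4944, -0.0691, 0.0947]
tcp_rot: [-180.0, -0.0, 94.1]
wrist_force: [-0.4, 1.0, 0.2]
opening: 0.0003
grasp_force: 0.0
```

Request:
servo_tool --moves '[[[0,0,0],[0.002,0,0],0],[[0,0,0],[0.002,0,0],0],[[0,0,0],[0.002,0,0],0],[[0,0,0],[0,0,0],0],[[0,0,0],[0,0,0],0]]'

```text
time: 23.9
ee_pos: [0.494, -0.0635, 0.0947]
tcp_rot: [-180.0, -0.0, 94.1]
wrist_force: [-0.7, 0.9, -0.1]
opening: 0.0002
grasp_force: 0.0
```

```bash
python3 - <<'E'
from h import *
p,d=camera("wrist"); 
for n in("wrist","scene","top"):
    if n!="wrist": q,_=camera(n); ims=q if n=="scene" else ims
    for k in("pin","pin_nose"):
        for r in mark_of(k,n)[:2]: print(n,k,round(r["score"],2),w(n,r["xyz"]).round(4))
cv2.imwrite("pics/v8.png",np.vstack([cv2.resize(p[:,:,::-1],(560,350)),cv2.resize(ims[180:251,230:390,::-1],(560,249),interpolation=cv2.INTER_CUBIC)]))
E
```

```text
wrist pin_nose 0.82 [0.4846 0.0305 0.1056]
wrist pin_nose 0.47 [ 0.2819 -0.2564  0.0076]
scene pin 0.72 [0.7374 0.3105 0.0021]
scene pin 0.62 [ 0.284  -0.3384  0.007 ]
scene pin_nose 0.87 [ 0.2749 -0.2582  0.0073]
top pin 0.52 [ 0.2833 -0.3338  0.0075]
top pin 0.29 [ 0.7405  0.311  -0.0043]
top pin_nose 0.68 [ 0.2763 -0.2517  0.009 ]
top pin_nose 0.47 [0.4834 0.038  0.0987]
```

View pics/v8.png

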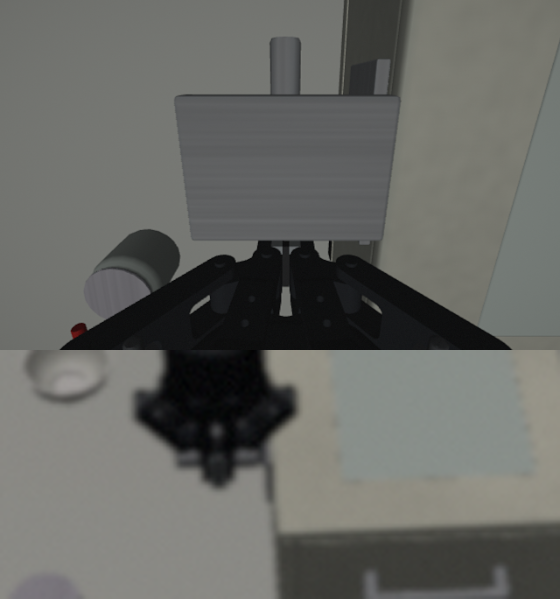

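The nose shows beyond the hood at (285,40), so the pin runs through both cheeks. I'll push on gently until it seats.

Request:
servo_tool --moves '[[[0,0,0],[0.0015,0,0],0],[[0,0,0],[0.0015,0,0],0],[[0,0,0],[0,0,0],0],[[0,0,0],[0,0,0],0]]'

```text
time: 24.75
ee_pos: [0.4939, -0.0611, 0.0948]
tcp_rot: [180.0, 0.1, 94.0]
wrist_force: [0.0, -5.8, -0.9]
opening: 0.0003
grasp_force: 1.6
```

Request:
servo_tool --moves '[[[0,0,0],[0.0015,0,0],0],[[0,0,0],[0.0015,0,0],0],[[0,0,0],[0,0,0],0],[[0,0,0],[0,0,0],0]]'

```text
time: 25.15
ee_pos: [0.4939, -0.061, 0.095]
tcp_rot: [180.0, 0.4, 93.9]
wrist_force: [0.8, -23.2, -0.2]
opening: -0.0003
grasp_force: 10.9
```

It seated firmly (23 N, no further travel). Retreat and verify.

Request:
servo_tool --moves '[[[0,0,0],[-0.01,0,0],0],[[0,0,0],[-0.02,0,0],0],[[0,0,0],[-0.02,0,0],0],[[0,0,0],[-0.01,0,-0.02],0],[[0,0,0],[0,0,-0.03],0],[[0,0,0],[0.03,0,-0.04],0],[[0,0,0],[0.02,0,-0.04],0],[[0,0,0],[0,0,0],0],[[0,0,0],[0,0,0],0],[[0,0,0],[0,0,0],0]]'

```text
time: 26.15
ee_pos: [0.4941, -0.0676, 0.2236]
tcp_rot: [-179.9, -0.0, 94.1]
wrist_force: [0.1, 0.2, -0.6]
opening: 0.0001
grasp_force: 0.0
```

```bash
python3 - <<'E'
from h import *
o=get_obs(); print(o["ee_pos"],o["wrist_force"])
p,d=camera("wrist"); cv2.imwrite("pics/v9.png",p[:,:,::-1])
for k in("pin","pin_nose","latch","hood"):
    for r in mark_of(k,"wrist")[:1]: X=w("wrist",r["xyz"]);print(k,round(r["score"],2),X.round(4),pix("wrist",X).round())
np.save("wrist_d9.npy",d)
for f in((.494,-.047,.112),(.485,.039,.105)): print(pix("wrist",f).round())
E
```

```text
[ 0.49408549 -0.06762227  0.22364194] [ 0.08852932  0.23702644 -0.60796092]
pin 0.82 [ 0.2915 -0.3349  0.0071] [172. 338.]
pin_nose 0.96 [0.4849 0.0329 0.1031] [324.  66.]
latch 0.74 [ 0.3659 -0.1558 -0.0024] [222. 224.]
hood 0.66 [ 0.4829 -0.0189  0.1344] [315. 138.]
[328. 169.]
[324.  57.]
```

View pics/v9.png

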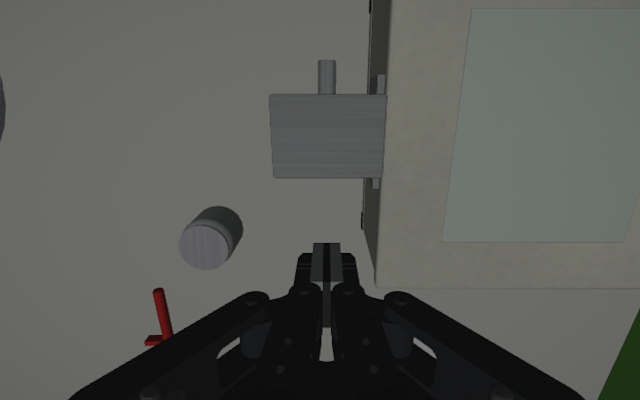

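```bash
python3 - <<'E'
from h import *
im=cv2.imread("pics/v9.png",0).astype(int)
print("col327",[(v,im[v,327]) for v in list(range(56,66))+list(range(90,98))+list(range(172,182))])
y=np.array([-.0715,.9974])
N=ray("wrist",327,60,.111);F=ray("wrist",327,94.5,.134);B=ray("wrist",327,177,.134)
print(N,F,B,"width",(F-B)[:2]@y,"nose beyond latch",(N[:2]-(F+B)[:2]/2)@y)
E
```

```text
col327 [(56, np.int64(107)), (57, np.int64(108)), (58, np.int64(107)), (59, np.int64(96)), (60, np.int64(84)), (61, np.int64(86)), (62, np.int64(86)), (63, np.int64(86)), (64, np.int64(86)), (65, np.int64(86)), (90, np.int64(87)), (91, np.int64(87)), (92, np.int64(88)), (93, np.int64(81)), (94, np.int64(68)), (95, np.int64(81)), (96, np.int64(81)), (97, np.int64(82)), (172, np.int64(86)), (173, np.int64(87)), (174, np.int64(88)), (175, np.int64(90)), (176, np.int64(88)), (177, np.int64(77)), (178, np.int64(90)), (179, np.int64(110)), (180, np.int64(108)), (181, np.int64(109))]
[0.48749373 0.03671225 0.111     ] [0.48924255 0.01224391 0.134     ] [ 0.49357524 -0.04785204  0.134     ] width 0.06024948860761626 nose beyond latch 0.054654508708232304
```

```bash
python3 -c "
from workcell import *
print(job_done())"
```

```text
the job is handed in; nothing more can be done
None
```

The lid is shut and the pin is pushed through both cheeks and the tongue until it stopped firmly at 23 N, with its nose measured about 55 mm past the latch's middle (the head itself was out of sight under the hood); the arm is clear and the job was handed in at about 26 s.

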